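# Uncover the ball tray and hold it up level over the soldering slab

## Task

A loose steel ball lies in the pocket of a small wooden tray, under a metal dust cover. Lift the cover off by the square grip on top, hang it by its wire loop on the hook of the stand and let go of it; then pick up the tray, keep it level so that the ball stays in its pocket, and carry it to above the middle of the nearer of the two dark soldering slabs. Finish while still holding the tray, level and still, about 10 cm above that slab, touching nothing but the gripper; leave the beeswax and the loupe where they are.

Things in the scene. Friction and masses are not known exactly. Their poses are not given: they have to be found in the camera images.
- ball_tray: pale wooden block tray, 110 long (own x) x 56 wide (own y) x 20 mm high, 0.2 kg, flat on the bench; origin at the centre of its underside, z up. In the middle of its top one round pocket, 31 mm wide, 4 mm deep, holds the ball. Grip it across the 56 mm width at its middle, from above, fingertips just clear of the bench.
- tray_pocket (a point): centre of the pocket floor, 16 mm above the tray's underside; axes as the tray
- ball_center (a point): centre of the polished steel ball, 16 mm diameter, about 18 g, free to roll in the pocket; 8 mm above the pocket floor, standing 12 mm above the tray's top
- dust_cover: aluminium cover over the ball, 102 mm high, 60 g; origin at the centre of its open rim, z up. Upside-down cup, 44 mm diameter, 26 high; above it a wire loop in the own y-z plane (seen through along own x), opening 34 wide, 26 to 68 mm above the rim; on that a dark wooden grip 14 x 14 (sides along x and y), 72 to 102 mm. Fingertips under 75 mm would foul loop or hook.
- cover_eye (a point): underside of the top of the cover's wire loop, 68 mm above the cover's origin: the point that rests on the hook; axes as the cover
- cover_grip (a point): centre of the cover's wooden grip, 87 mm above the cover's origin, 19 mm above cover_eye; axes as the cover
- hook_stand: fixed steel stand: round foot 90 mm diameter, thin post with a small collar at its top (159 mm high), and a hook arm that leaves the post level at 150 mm height along own -x. Origin at the centre of the foot's underside, z up.
- hook_seat (a point): top of the hook arm (round bar 8 mm thick), 48 mm out from the post axis along own -x, 154 mm above the bench; axes as the stand. The arm is level from 20 mm further out than this point to 39 mm further in; 20 to 35 mm further out it turns up, tip top 14 mm above this point. Lead the loop over the tip along the stand's +x, then lower it.
- solder_slab: fixed dark grey flat soldering slab, 138 (own x) x 224 (own y) x 17 mm high, the nearer of two alike (the other lies far back on the bench), right of the middle; origin at the centre of its underside
- beeswax_puck: brown beeswax puck, 43 mm diameter, 13 mm high, a bystander; origin under its centre
- loupe: black eye loupe, 34 mm diameter, 26 mm high, a bystander; origin under its centre

How it is judged:
On the way, in this order (a step that is already met when the one before it is completed fails the run):
1. the dust cover hangs by its loop on the hook arm, let go by the gripper, with the ball still in the tray's pocket (x of cover_eye in the frame of hook_seat between -0.024 and 0.035 m and y of cover_eye in the frame of hook_seat between -0.012 and 0.012 m and z of cover_eye in the frame of hook_seat between -0.006 and 0.006 m and contact force between dust_cover and hook_stand above 0.2 N and contact force between dust_cover and the fingers below 0.05 N and distance between ball_center and tray_pocket below 0.014 m), for 0.3 s.
2. the tray is lifted in the gripper with the ball in its pocket (height (world z) of ball_tray above 0.04 m and contact force between ball_tray and the fingers above 2 N and distance between ball_center and tray_pocket below 0.014 m), for 0.2 s.
At the end, for the whole second after the job is handed in: The cover hangs by its loop on the level part of the hook arm, let go. The gripper holds the tray still, centre within 35 mm of the slab's centre from above, underside 60 to 140 mm above the slab, tilt under 0.10 rad, touching neither slab nor stand, ball in its pocket (all of step 1 and horizontal distance between ball_tray and solder_slab below 0.035 m and z of ball_tray in the frame of solder_slab between 0.077 and 0.157 m and angle between ball_tray's own z axis and vertical below 0.1 rad and linear speed of ball_tray below 0.02 m/s and angular speed of ball_tray below 0.2 rad/s and contact force between ball_tray and the fingers above 2 N and contact force between ball_tray and solder_slab below 0.05 N and contact force between ball_tray and hook_stand below 0.05 N); the arm keeps its last pose, push and grip.
It fails at once if the ball leaves the tray's pocket (distance between ball_center and tray_pocket above 0.017 m).
It fails at once if the tray is tipped more than 0.35 rad (20 degrees) (angle between ball_tray's own z axis and vertical above 0.35 rad).
It fails at once if the beeswax or the loupe is moved more than 25 mm (distance of any of beeswax_puck, loupe from where it was at the start of the episode above 0.025 m).
It also fails if it takes over 61 s, if anything falls off the work surface, if the arm or the gripper's body presses on something with over 40 N, if the wrist force passes 120 N, or if a joint passes its speed limit or range.

## Robot

A 6-joint arm with a two-finger parallel gripper is mounted at the origin on a cart in front of the work surface, level with it; the furniture and walls round the work are solid. World frame = base frame: x ahead of the robot, y to its left, z up, the work surface at z = 0. Lengths are in m, angles in rad, forces in N, time in s.
With the tool pointing down it reaches from about 0.375 to 0.75 m from the base axis. Payload 9 kg.
Tool frame: the origin (TCP) lies midway between the tips of the shut fingers; the grasp point (between the pads) lies 19 mm behind it (env.grip_depth is the distance from the TCP to the grasp point, in m); z points along the fingers, y is the line along which they close (so a half turn about z gives the same grasp; the last joint's range is limited). The gripper opens to 85 mm and grips with 20 to 120 N. Pads are 22 mm wide; open, the fingers measure 114 mm over their backs; the gripper's body (76 mm by 85 mm) begins 54 mm behind the grasp point. The pads swing forward as they close: fully open they stand 13 mm farther back than shut.
Start: joints at [0.933, 0.104, 0.097, 1.564, 0, 1.353], TCP at [0.245, 0.548, 0.231] pointing down, gripper open.
Joint ranges: [-2.99, 2.99], [-0.84, 1.86], [-1.1, 1.16], [-1.84, 2.11], [-1.51, 1.56], [-3.14, 3.14]. Speed limits (rad/s): [2.22, 2.22, 2.57, 3.14, 3.14, 3.14].

## Interface

Orientations are given as a rotation vector (axis times angle).
In Python, from plant import env gives the robot as it stands. The module is installed in compiled form; this text tells all that it offers.
- The arm moves only by the shell command python3 -m creep 'ROWS'. ROWS is JSON, a list of rows, each a list of 3 entries, a list of its own where there are three numbers: the shift along the tool's x, y, z in units of 30 mm (1.0 is 30 mm), then the turn, a rotation vector about the tool's x, y, z in units of 8 degrees (1.0 is 8 degrees), then the opening, from 0 (shut) to 1 (fully open). In form: [[[dx, dy, dz], [rx, ry, rz], jaw], ...]. A call has 1 to 10 rows; each row is the pose to reach, as a shift and turn from the pose commanded when the call began, along the tool's axes at that moment; what a row does not reach only later rows make up. A row lasts 1/10 s, in which the tool goes at most 50 mm and 8.59 degrees, less where a joint would pass 70% of its speed; a pose out of reach is approached as far as the arm can. A call with a gripper value outside its range is refused whole. The fingers move at their own pace and stop on an object; the grip force is fixed at half the most. Time passes only in rows, so rows that repeat a pose let the fingers close. It gives the time, the measured TCP pose, the force, the opening and the grip force at its end, in the units of the state.
- env.state(): the state, without advancing time (a new reading comes with each control period).
- env.read_camera(name): name is "scene" or "side" or "wrist"; returns the picture (420x560x3 uint8, blue, green, red); there is no depth.
- env.calibration(name): a dict with "fx", "fy", "cx", "cy" (pixels), "D" ([k1, k2, p1, p2, k3] as OpenCV has them; the pictures are not rectified), "view" (4x4, takes a point from world to camera coordinates). Camera axes: x right, y down, z forward; pixel columns grow to the right and rows downward; lengths in m; the calibration is good to about 2 mm. A picture is of the moment at which its call begins: read the wrist's pose just before it. calibration takes no time and is no camera call; for the wrist camera it gives the pose at the moment of the call.
- env.close_job(): hands the job in; it is judged then, once.
The state is a dict: "t": time; "joint_positions": joint angles; "qd": joint speeds; "tau": joint torques, N m; "ee_pos": TCP position; "orientation": TCP orientation; "ft_force": force on the tool from outside, world axes, zero at the start; "ft_torque": the same for the moment, N m; "grip_width": finger opening in m; "grasp_force": force on a finger pad.
Only numpy, scipy, OpenCV 4.12 (cv2) and the standard library are available. Lean on these libraries where they do the work, as an engineer would, in place of code of your own. Each camera call takes 0.05 s, during which the arm holds its last target. There are 200 camera calls.

## Working session

There is one attempt and no reset: what is moved stays moved. The work goes in short steps, Python scripts to look and compute and a shell command to move; the robot and the scene stay as the last step left them, time stands still between calls to the robot, and variables do not carry over. Pictures are saved under pics/ and viewed, at most 10 in all, crops included, and the job is handed in when it is done.

```bash
mkdir -p pics
cat > h.py <<'E'
import numpy as np, cv2
from plant import env
from scipy.spatial.transform import Rotation as R
def cal(n):
    c=env.calibration(n); return np.array([[c['fx'],0,c['cx']],[0,c['fy'],c['cy']],[0,0,1.]]),np.array(c['D'],float),np.array(c['view'])
def ray(c,p):
    K,D,V=c; u=cv2.undistortPoints(np.array([[p]],float),K,D)[0,0]
    d=V[:3,:3].T@np.r_[u,1]; return -V[:3,:3].T@V[:3,3], d/np.linalg.norm(d)
def plane(c,p,z):
    o,d=ray(c,p); return o+d*(z-o[2])/d[2]
def tri(l):
    A=0;b=0
    for c,p in l:
        o,d=ray(c,p); M=np.eye(3)-np.outer(d,d); A=A+M; b=b+M@o
    x=np.linalg.solve(A,b)
    return x,[np.linalg.norm((np.eye(3)-np.outer(d,d))@(x-o)) for o,d in [ray(c,p) for c,p in l]]
def proj(c,X):
    K,D,V=c; return cv2.projectPoints(np.array(X,float).reshape(-1,3),cv2.Rodrigues(V[:3,:3])[0],V[:3,3],K,D)[0][:,0]
def rel(target):  # world shift -> tool units
    s=env.state(); r=R.from_rotvec(s['orientation']); return r.inv().apply(np.array(target)-s['ee_pos'])/0.03
E
python3 - <<'E'
from h import *
s=env.state(); print({k:np.round(v,3) for k,v in s.items()}, env.grip_depth)
for n in ['scene','side','wrist']:
    c=cal(n); cv2.imwrite(f'pics/{n}0.png',env.read_camera(n)); np.savez(f'{n}0.npz',*c)
    print(n,np.round(ray(c,(280,210)),3),c[0][0,0])
E
```

```text
{'t': np.float64(0.0), 'joint_positions': array([ 0.933,  0.105,  0.096,  1.564, -0.   ,  1.353]), 'qd': array([-0.001, -0.   , -0.001,  0.   , -0.001,  0.001]), 'tau': array([ 2.0000e-03, -5.5694e+01,  5.0365e+01,  1.7000e-02, -0.0000e+00,
       -0.0000e+00]), 'ee_pos': array([0.244, 0.548, 0.231]), 'orientation': array([-6.540e-01, -3.072e+00,  2.000e-03]), 'ft_force': array([-0.65 ,  0.473, -0.034]), 'ft_torque': array([ 0.026,  0.059, -0.052]), 'grasp_force': np.float64(0.0), 'grip_width': np.float64(0.085)} 0.0187
scene [[ 0.177 -0.682  0.627]
 [ 0.469  0.696 -0.543]] 503.65655209610736
side [[ 0.45  -0.994  0.509]
 [ 0.148  0.913 -0.381]] 522.5240410496154
wrist [[ 0.181  0.575  0.372]
 [ 0.268 -0.101 -0.958]] 345.8571651249974
```

View pics/scene0.png

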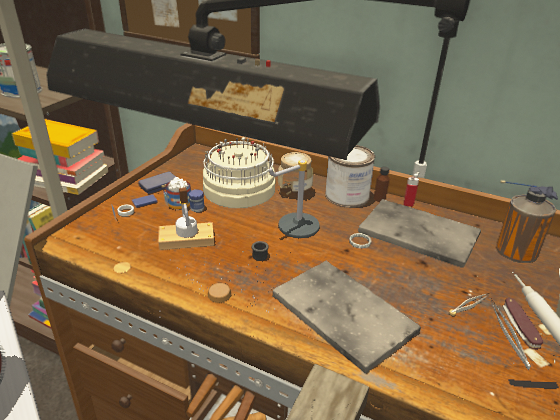

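View pics/side0.png

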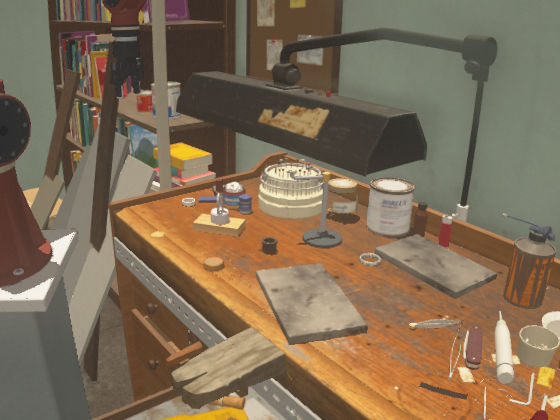

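The scene view shows the tray at about (186,235) with the cover's grip at (184,200), the stand's foot at (299,225) with the hook tip at about (272,172), and the slab around (345,313). The wax is at (219,292) and the loupe at (260,250). The side view shows the same things: tray (218,223), stand (323,240), slab (310,300). A lamp shade hangs over the back.

Run:
```python
from h import *
a=cv2.imread('pics/scene0.png')[140:270,145:335]; b=cv2.imread('pics/side0.png')[165:265,180:350]
a=cv2.resize(a,None,fx=4,fy=4,interpolation=cv2.INTER_CUBIC)[:, :760]; b=cv2.resize(b,None,fx=4,fy=4,interpolation=cv2.INTER_CUBIC)
cv2.imwrite('pics/ca.png',a);cv2.imwrite('pics/cb.png',b)
```

```text
(no output)
```

View pics/ca.png

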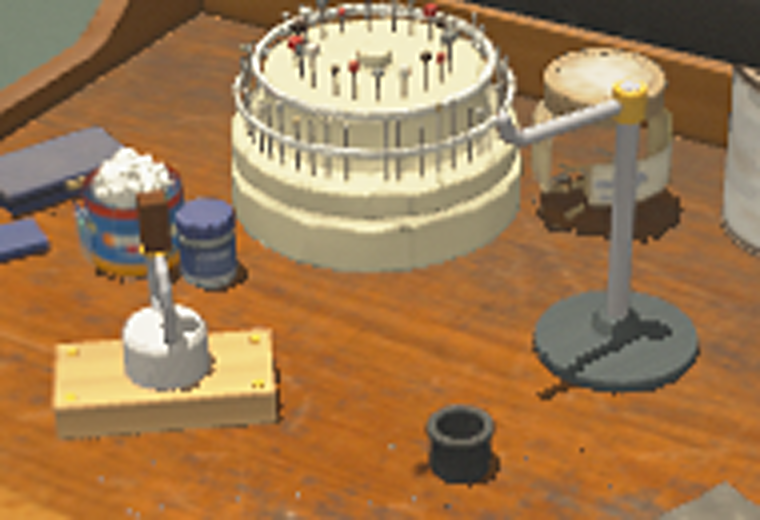

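View pics/cb.png

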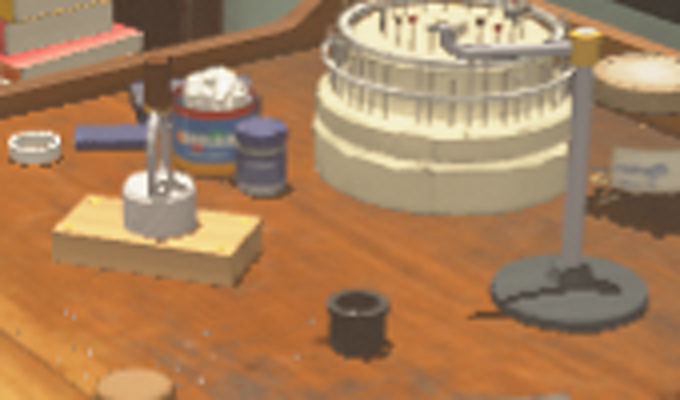

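View pics/wrist0.png

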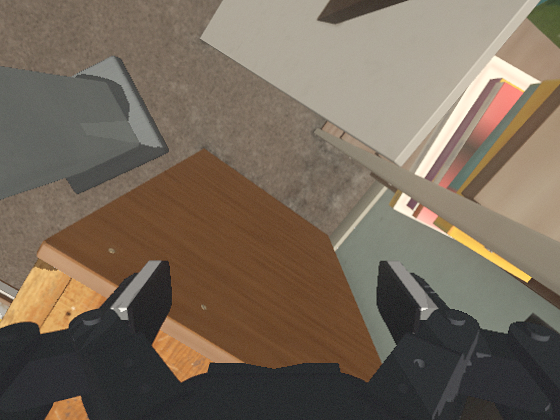

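Crop a (scene, x4) shows the grip at (154,197) top and (157,250) bottom. The tray's top corners are (60,345), (270,332), (274,392), (55,405), the collar top is (631,88), the hook tip (503,122) and the foot centre (616,338). Crop b (side, x4) shows the grip top at (158,60), the tray's top corners at (95,195), (262,217), (238,258), (55,235), the collar top at (587,33) and the hook tip at (446,28). The wrist camera sees only bench edge and floor.

Run:
```python
from h import *
cs,cd=cal('scene'),cal('side')
A=lambda u,v:((u+.5)/4-.5+145,(v+.5)/4-.5+140); B=lambda u,v:((u+.5)/4-.5+180,(v+.5)/4-.5+165)
P=dict(griptop=((154,199),(158,60)),gripbot=((157,250),(157,112)),collar=((631,90),(587,33)),foot=((616,338),(570,290)),tip=((503,122),(446,28)),
 armcollar=((614,105),(573,47)),bend=((520,137),(455,50)),tBL=((57,346),(95,196)),tBR=((270,331),(262,217)),tFR=((274,393),(238,259)),tFL=((55,406),(55,235)),
 loupe=((460,425),(358,308)))
for k,(a,b) in P.items():
    x,e=tri([(cs,A(*a)),(cd,B(*b))]); print(k,np.round(x,3),np.round(e[0],4))
for k in ['tBL','tBR','tFR','tFL']: print(k,np.round(plane(cs,A(*P[k][0]),.02),3),np.round(plane(cd,B(*P[k][1]),.02),3))
# slab: dark grey low saturation, near
for n,c in (('scene',cs),('side',cd)):
    im=cv2.imread(f'pics/{n}0.png'); h=cv2.cvtColor(im,cv2.COLOR_BGR2HSV)
    m=((h[...,1]<70)&(h[...,2]>60)&(h[...,2]<160)).astype(np.uint8)*255
    m=cv2.morphologyEx(m,cv2.MORPH_OPEN,np.ones((5,5)))
    l,lab,st,ce=cv2.connectedComponentsWithStats(m)
    i=lab[315,340] if n=='scene' else lab[300,310]
    ct=max(cv2.findContours((lab==i).astype(np.uint8),0,2)[0],key=cv2.contourArea)
    print(n,st[i],np.round(np.array([plane(c,p,.017) for p in cv2.boxPoints(cv2.minAreaRect(ct))]),3).tolist(),
      np.round([plane(c,p[0],.017)[:2] for p in cv2.approxPolyDP(ct,6,True)],3).tolist())
```

```text
griptop [0.49  0.123 0.122] 0.0007
gripbot [0.49  0.125 0.09 ] 0.0016
collar [0.716 0.043 0.158] 0.0003
foot [0.716 0.044 0.005] 0.0008
tip [0.639 0.04  0.163] 0.0002
armcollar [0.711 0.049 0.148] 0.0004
bend [0.644 0.034 0.155] 0.0017
tBL [0.452 0.18  0.015] 0.0002
tBR [0.549 0.126 0.021] 0.0004
tFR [0.532 0.087 0.012] 0.0001
tFL [0.429 0.128 0.015] 0.002
loupe [0.59  0.001 0.022] 0.002
tBL [0.449 0.172 0.02 ] [0.452 0.168 0.02 ]
tBR [0.55  0.128 0.02 ] [0.549 0.128 0.02 ]
tFR [0.527 0.077 0.02 ] [0.53 0.07 0.02]
tFL [0.429 0.123 0.02 ] [0.428 0.112 0.02 ]
scene [ 305  268   79  104 2311] [[0.618, -0.102, 0.017], [0.721, -0.103, 0.017], [0.609, -0.343, 0.017], [0.533, -0.333, 0.017]] [[0.631, -0.103], [0.615, -0.146], [0.641, -0.18], [0.612, -0.198], [0.6, -0.179], [0.598, -0.215], [0.58, -0.225], [0.591, -0.245], [0.56, -0.259], [0.574, -0.338], [0.616, -0.328], [0.578, -0.33], [0.584, -0.295], [0.604, -0.276], [0.591, -0.23], [0.611, -0.239], [0.626, -0.215], [0.633, -0.228], [0.665, -0.173], [0.675, -0.189], [0.688, -0.174], [0.685, -0.125], [0.657, -0.136]]
side [     0      0  
[... 465 characters left out ...]
 -0.429], [0.58, -0.514], [0.908, -0.583], [1.212, -0.144], [1.17, -0.108], [1.234, -0.065], [1.147, -0.09], [1.081, 0.073], [1.571, 0.949], [1.101, 0.129], [0.996, 0.158], [1.041, 0.38], [0.912, 0.353], [0.726, 0.702], [0.554, 0.487], [0.585, 0.979], [0.677, 0.866], [0.701, 0.972], [0.618, 1.269], [0.877, 0.87], [1.051, 1.363], [0.891, 1.509], [0.781, 1.324], [0.756, 1.539], [0.832, 1.854], [0.438, 2.456], [0.431, 2.811], [0.698, 2.63], [-19.569, -294.028], [12.638, -206.838], [0.366, 0.372], [0.333, 0.367], [0.298, 0.789], [0.259, 0.616], [0.195, 0.896], [0.204, 0.31], [0.083, 1.287], [0.182, 0.973], [0.279, 1.008], [14.771, -166.639], [14.53, -77.029], [-2.479, 14.516], [14.172, -70.253]]
```

The heights agree with the text: grip top 0.122, collar 0.158, tip 0.163. The gripper's closing line is already near the cover's y. I'm moving to a hover above the cover.

```bash
python3 -m creep '[[[-1.0,-0.7,-0.7],[0,0,0],1],[[-2.3,-1.6,-0.7],[0,0,0],1],[[-3.6,-2.5,-0.7],[0,0,0],1],[[-4.9,-3.5,-0.7],[0,0,0],1],[[-6.2,-4.5,-0.7],[0,0,0],1],[[-7.5,-5.4,-0.7],[0,0,0],1],[[-8.8,-6.4,-0.7],[0,0,0],1],[[-10.1,-7.3,-0.7],[0,0,0],1],[[-11.2,-8.1,-0.7],[0,0,0],1],[[-12.2,-8.8,-0.7],[0,0,0],1]]'
python3 -m creep '[[[-0.6,-0.5,0],[0,0,0],1],[[-1.0,-0.8,0],[0,0,0],1],[[-1.0,-0.8,0],[0,0,0],1],[[-1.0,-0.8,0],[0,0,0],1]]'
python3 - <<'E'
from h import *
s=env.state(); c=cal('wrist'); im=env.read_camera('wrist'); cv2.imwrite('pics/w1.png',im); np.savez('w1.npz',*c)
print(s['t'],s['ee_pos'],s['orientation'],s['joint_positions'])
print(proj(c,[[.49,.124,.122],[.49,.124,.09]]))
E
```

```text
t: 1.15
ee_pos: [0.4718, 0.1556, 0.2522]
orientation: [0.656, 3.072, 0.0]
ft_force: [0.6, 1.1, 0.4]
grip_width: 0.0853
grasp_force: 0.0
t: 1.55
ee_pos: [0.4885, 0.124, 0.2522]
orientation: [-0.655, -3.072, -0.0]
ft_force: [-0.2, 0.7, -0.3]
grip_width: 0.0855
grasp_force: 0.0
1.55 [0.48849847 0.12400917 0.25221779] [-6.54591083e-01 -3.07211362e+00 -4.86092174e-04] [-1.17139281e-02 -1.82457085e-01 -1.44398535e-01  1.60929838e+00
  4.04769058e-04  4.08157248e-01]
[[275.65571066 197.32408134]
 [275.45271365 188.44092482]]
```

View pics/w1.png

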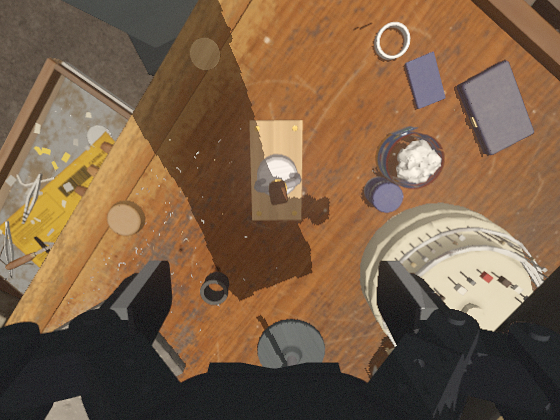

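The wrist view shows the tray upright at (276,170) with corners about (250,121) to (303,220). The grip is at about (277,190), the cup at (279,172), the loupe at (214,288), the foot at (291,343) and the wax at (126,218). I'll zoom in for the yaw of the cover and tray.

Run:
```python
from h import *
im=cv2.imread('pics/w1.png'); cv2.imwrite('pics/w1c.png',cv2.resize(im[110:230,240:340],None,fx=5,fy=5,interpolation=cv2.INTER_CUBIC))
d=np.load('w1.npz'); c=tuple(d[k] for k in d)
h=cv2.cvtColor(im,cv2.COLOR_BGR2HSV)
print(h[150,260],h[205,295],h[240,270],h[130,290])
```

```text
[ 15 102 140] [ 16 107 131] [ 11 148  88] [ 17  95 220]
```

View pics/w1c.png

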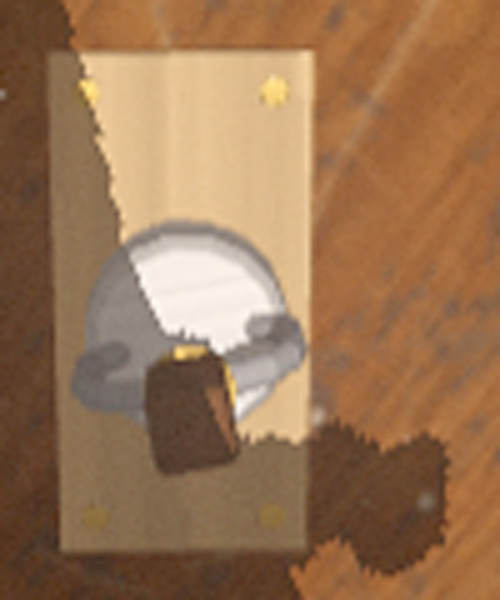

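The zoom (x5) shows the cover turned about 10° from the tray. The loop's leg bases are at (112,352) and (265,322), the grip's top far edge runs (160,473) to (238,460), and the tray's top corners are (48,52), (314,50), (308,550), (62,551).

Run:
```python
from h import *
d=np.load('w1.npz'); c=tuple(d[k] for k in d)
A=lambda p:((p[0]+.5)/5-.5+240,(p[1]+.5)/5-.5+110)
def seg(a,b,z):
    p,q=plane(c,A(a),z),plane(c,A(b),z); v=q-p; return np.round(p,4),np.round(q,4),round(np.linalg.norm(v),4),round(np.degrees(np.arctan2(v[1],v[0])),1)
T=[(48,52),(314,50),(308,550),(62,551)]
for i in range(4): print('tray',seg(T[i],T[(i+1)%4],.02))
print('tray c',np.mean([plane(c,A(t),.02) for t in T],0))
print('legs',seg((112,352),(265,322),.046)); print('bulge',seg((83,385),(302,345),.075))
print('gripfar',seg((160,473),(238,460),.122)); print('gripL',seg((147,368),(160,473),.122))
g=[(147,368),(160,473),(238,460),(225,358)]
print('grip top c?',np.mean([plane(c,A(t),.122) for t in g],0))
s=env.state(); r=R.from_rotvec(s['orientation']).as_matrix(); print('tool y az',np.degrees(np.arctan2(r[1,1],r[0,1])), 'x',r[:,0],r[:,2])
# cup circle
print('cup',[np.round(plane(c,A(p),.046),4) for p in [(88,320),(290,290),(180,222)]])
# height by two views: grip top far-edge centre seen by wrist + scene/side
cs,cd=cal('scene'),cal('side')
B=lambda u,v:((u+.5)/4-.5+145,(v+.5)/4-.5+140); D=lambda u,v:((u+.5)/4-.5+180,(v+.5)/4-.5+165)
print('tip',tri([(cs,B(503,122)),(cd,D(446,28))]))
# slab corners by eye in scene
S=[(326,263),(419,328),(364,366),(274,292)]
for s_ in S: print('slab',np.round(plane(cs,s_,.017),3))
print('foot wrist',plane(c,(291,343),.005), 'loupe',plane(c,(214,288),.02))
```

```text
tray (array([0.4264, 0.1225, 0.02  ]), array([0.4488, 0.1737, 0.02  ]), np.float64(0.0558), np.float64(66.3))
tray (array([0.4488, 0.1737, 0.02  ]), array([0.55  , 0.1297, 0.02  ]), np.float64(0.1104), np.float64(-23.5))
tray (array([0.55  , 0.1297, 0.02  ]), array([0.5274, 0.0785, 0.02  ]), np.float64(0.0559), np.float64(-113.8))
tray (array([0.5274, 0.0785, 0.02  ]), array([0.4264, 0.1225, 0.02  ]), np.float64(0.1102), np.float64(156.5))
tray c [0.48817173 0.12611758 0.02      ]
legs (array([0.4857, 0.1111, 0.046 ]), array([0.4927, 0.1422, 0.046 ]), np.float64(0.0319), np.float64(77.2))
bulge (array([0.4842, 0.1068, 0.075 ]), array([0.494 , 0.1475, 0.075 ]), np.float64(0.0419), np.float64(76.5))
gripfar (array([0.4939, 0.1186, 0.122 ]), array([0.4971, 0.1311, 0.122 ]), np.float64(0.0129), np.float64(75.7))
gripL (array([0.4771, 0.1239, 0.122 ]), array([0.4939, 0.1186, 0.122 ]), np.float64(0.0176), np.float64(-17.4))
grip top c? [0.48723315 0.1273986  0.122     ]
tool y az 65.98767225887543 x [-9.13457888e-01  4.06933071e-01  4.03221534e-04] [-2.70985195e-04  3.82588529e-04 -9.99999890e-01]
cup [array([0.4776, 0.1094, 0.046 ]), array([0.4888, 0.1494, 0.046 ]), array([0.4671, 0.1346, 0.046 ])]
tip (array([0.63855386, 0.03986754, 0.16320136]), [np.float64(0.00018767759472644593), np.float64(0.00018767759472652315)])
slab [ 0.677 -0.104  0.017]
slab [ 0.706 -0.317  0.017]
slab [ 0.576 -0.329  0.017]
slab [ 0.548 -0.121  0.017]
foot wrist [0.70660407 0.05036139 0.005     ] loupe [5.86954485e-01 2.58878829e-04 2.00000000e-02]
```

Everything is consistent. The tray is 110 x 56 mm with centre (0.488,0.126) and yaw -23.5°. The cover is at (0.489,0.1265) with y azimuth 76.5°, and the slab centre is about (0.627,-0.218). Next I turn, descend and grip the cover.

```bash
python3 -m creep '[[[0,0.08,0.5],[0,0,-0.7],1],[[0,0.08,1.2],[0,0,-1.31],1],[[0,0.08,2.0],[0,0,-1.31],1],[[0,0.08,2.8],[0,0,-1.31],1],[[0,0.08,3.6],[0,0,-1.31],1],[[0,0.08,4.3],[0,0,-1.31],1],[[0,0.08,4.8],[0,0,-1.31],1],[[0,0.08,5.13],[0,0,-1.31],1],[[0,0.08,5.13],[0,0,-1.31],1],[[0,0.08,5.13],[0,0,-1.31],1]]'
python3 - <<'E'
from h import *
cs,cd=cal('scene'),cal('side')
B=lambda u,v:((u+.5)/4-.5+145,(v+.5)/4-.5+140); D=lambda u,v:((u+.5)/4-.5+180,(v+.5)/4-.5+165)
for c,f,a,b in ((cs,B,(525,136),(610,107)),(cd,D,(470,50),(570,47))):
    p,q=plane(c,f(*a),.150),plane(c,f(*b),.150); v=q-p; print(p,q,np.degrees(np.arctan2(v[1],v[0])))
n=[np.cross(ray(c,f(*a))[1],ray(c,f(*b))[1]) for c,f,a,b in ((cs,B,(525,136),(610,107)),(cd,D,(470,50),(570,47)))]
x=np.cross(*n); x*=np.sign(x[0])/np.linalg.norm(x); print('arm dir',x,np.degrees(np.arctan2(x[1],x[0])))
E
```

```text
t: 2.6
ee_pos: [0.4901, 0.126, 0.0992]
orientation: [0.371, 3.119, 0.0]
ft_force: [0.3, 0.8, -0.5]
grip_width: 0.0855
grasp_force: 0.0
[0.6531146  0.04254586 0.15      ] [0.7062945  0.04625962 0.15      ] 3.994697563864867
[0.6524443  0.04204428 0.15      ] [0.7072758  0.04311892 0.15      ] 1.1227937778867294
arm dir [ 0.9921798   0.11984606 -0.03487368] 6.88742817283598
```

```bash
python3 -m creep '[[[0,0,0],[0,0,0],0.5],[[0,0,0],[0,0,0],0.2],[[0,0,0],[0,0,0],0],[[0,0,0],[0,0,0],0],[[0,0,0],[0,0,0],0],[[0,0,0],[0,0,0],0],[[0,0,0],[0,0,0],0],[[0,0,0],[0,0,0],0]]'
```

```text
t: 3.4
ee_pos: [0.4899, 0.1257, 0.0985]
orientation: [0.371, 3.119, -0.0]
ft_force: [-0.6, -0.5, 1.8]
grip_width: 0.0129
grasp_force: 59.0
```

Gripped at 59 N. I'll lift it straight up, then measure the lamp's clearance and the cake's position before going across.

```bash
python3 -m creep '[[[0,0,-0.2],[0,0,0],0],[[0,0,-0.5],[0,0,0],0],[[0,0,-1.0],[0,0,0],0],[[0,0,-1.6],[0,0,0],0],[[0,0,-2.2],[0,0,0],0],[[0,0,-2.7],[0,0,0],0],[[0,0,-3.0],[0,0,0],0]]'
python3 - <<'E'
from h import *
cs,cd=cal('scene'),cal('side')
for k,a,b in (('lampR',(348,155),(399,176)),('lampRtop',(379,97),(425,160)),('lampL',(48,95),(178,103)),('lampLtop',(62,32),(195,73))): print(k,tri([(cs,a),(cd,b)]))
print('cake',plane(cs,(239,192),.03))
E
```

```text
t: 4.1
ee_pos: [0.4904, 0.1258, 0.1907]
orientation: [0.371, 3.117, 0.001]
ft_force: [0.7, 0.0, -0.8]
grip_width: 0.0126
grasp_force: 58.8
lampR (array([0.90337341, 0.10954221, 0.11187531]), [np.float64(0.014079162921267162), np.float64(0.014079162921267206)])
lampRtop (array([0.99545852, 0.14166264, 0.18062349]), [np.float64(0.028715999884093187), np.float64(0.028715999884093298)])
lampL (array([0.37297351, 0.61033315, 0.19045811]), [np.float64(0.0177203067754115), np.float64(0.017720306775411525)])
lampLtop (array([0.44056367, 0.70973984, 0.28693509]), [np.float64(0.00551902198363227), np.float64(0.0055190219836323525)])
cake [0.65261409 0.19423793 0.03      ]
```

Run:
```python
from h import *
cs,cd=cal('scene'),cal('side')
for k,a,b in (('lampR',(347,155),(372,174)),('lampRtop',(378,97),(425,160)),('lampL',(48,95),(178,103)),('labTL',(208,83),(273,104)),('labTR',(284,86),(329,110)),('labBL',(190,108),(257,125)),('labBR',(272,122),(318,138)),('knob',(207,38),(287,74)),('joint',(455,10),(480,50))):
  x,e=tri([(cs,a),(cd,b)]); print(k,np.round(x,3),round(e[0],4), np.round(proj(cd,x)[0]-b,1))
```

```text
lampR [0.81  0.017 0.162] 0.0001 [-0.  0.]
lampRtop [0.998 0.148 0.178] 0.0284 [  4.4 -10.9]
lampL [0.373 0.61  0.19 ] 0.0177 [-3.6  4.5]
labTL [0.632 0.285 0.261] 0.0007 [ 0.1 -0.3]
labTR [0.745 0.161 0.272] 0.002 [ 0.4 -0.8]
labBL [0.596 0.308 0.203] 0.0015 [ 0.3 -0.5]
labBR [0.721 0.164 0.201] 0.0024 [-0.5  0.9]
knob [0.683 0.386 0.323] 0.0024 [ 0.4 -0.8]
joint [ 1.006 -0.018  0.431] 0.0045 [-1.  2.]
```

The lamp shade is a real obstacle. Its lower front edge runs at z≈0.165 from (0.57,0.32) to (0.81,0.02), which is about 11 cm from the hook point, so there is enough room. Next I go to the pre-hook pose with the cover turned to the stand's yaw.

```bash
python3 -m creep '[[[-0.2,-0.1,0.1],[0,0,-0.2],0],[[-0.5,-0.3,0.1],[0,0,-0.5],0],[[-0.9,-0.6,0.1],[0,0,-0.8],0],[[-1.4,-0.9,0.1],[0,0,-1.1],0],[[-1.9,-1.2,0.1],[0,0,-1.4],0],[[-2.4,-1.5,0.1],[0,0,-1.7],0],[[-2.8,-1.8,0.1],[0,0,-2.0],0],[[-3.2,-2.0,0.1],[0,0,-2.07],0],[[-3.44,-2.16,0.1],[0,0,-2.07],0],[[-3.44,-2.16,0.1],[0,0,-2.07],0]]'
python3 - <<'E'
from h import *
for n in ('scene','wrist','side'):
    c=cal(n); im=env.read_camera(n); cv2.imwrite(f'pics/{n}2.png',im); np.savez(f'{n}2.npz',*c)
s=env.state(); print(s['ee_pos'],s['orientation'])
w=cv2.imread('pics/wrist2.png')[150:420,130:430]; sc=cv2.resize(cv2.imread('pics/scene2.png')[140:250,225:325],None,fx=4,fy=4,interpolation=2)
w=cv2.resize(w,(400,360)); o=np.zeros((600,800,3),np.uint8); o[:360,:400]=w; o[:440,400:]=sc
d=cv2.resize(cv2.imread('pics/side2.png')[160:220,250:350],None,fx=4,fy=4,interpolation=2); o[360:600,:400]=d
cv2.imwrite('pics/m2.png',o)
E
```

```text
t: 5.1
ee_pos: [0.5753, 0.0379, 0.1852]
orientation: [0.079, -3.14, -0.0]
ft_force: [-0.3, 0.7, -1.0]
grip_width: 0.0122
grasp_force: 58.8
[0.57454717 0.03894169 0.18542187] [ 8.16087619e-02 -3.14021919e+00 -4.49416163e-04]
```

View pics/m2.png

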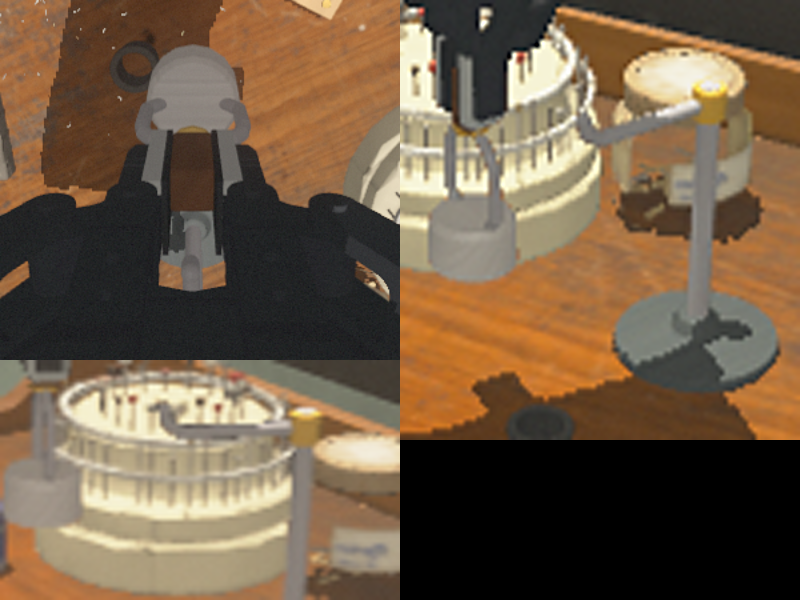

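The composite shows the cover hanging straight in the fingers with its open loop facing the hook. In the wrist view the hook arm (column ~193) lines up with the grip (~193) and runs along the approach direction. I'll raise slightly and lead the loop over the tip.

```bash
python3 -m creep '[[[-0.1,0,-0.1],[0,0,0],0],[[-0.3,0,-0.1],[0,0,0],0],[[-0.6,0,-0.1],[0,0,0],0],[[-1.0,0,-0.1],[0,0,0],0],[[-1.4,0,-0.1],[0,0,0],0],[[-1.8,0,-0.1],[0,0,0],0],[[-2.2,0,-0.1],[0,0,0],0],[[-2.6,0,-0.1],[0,0,0],0],[[-2.9,0,-0.1],[0,0,0],0],[[-3.1,0,-0.1],[0,0,0],0]]'
python3 - <<'E'
from h import *
env.read_camera('wrist')
s=env.state(); print(s['ee_pos'],s['orientation'],s['ft_force'])
o=np.zeros((600,800,3),np.uint8)
for i,(n,x,y) in enumerate((('scene',225,130),('side',250,150))):
    o[:480,400*i:400*i+400]=cv2.resize(env.read_camera(n)[y:y+120,x:x+100],None,fx=4,fy=4,interpolation=2)
cv2.imwrite('pics/m3.png',o[:480])
E
```

```text
t: 6.25
ee_pos: [0.6687, 0.0435, 0.1879]
orientation: [0.082, -3.14, -0.0]
ft_force: [-0.1, 0.6, -1.5]
grip_width: 0.0126
grasp_force: 58.8
[0.66902729 0.04343403 0.18782394] [-8.18081115e-02  3.14042520e+00  2.75047692e-04] [-1.21251873 -0.02232321 -1.05889725]
```

View pics/m3.png

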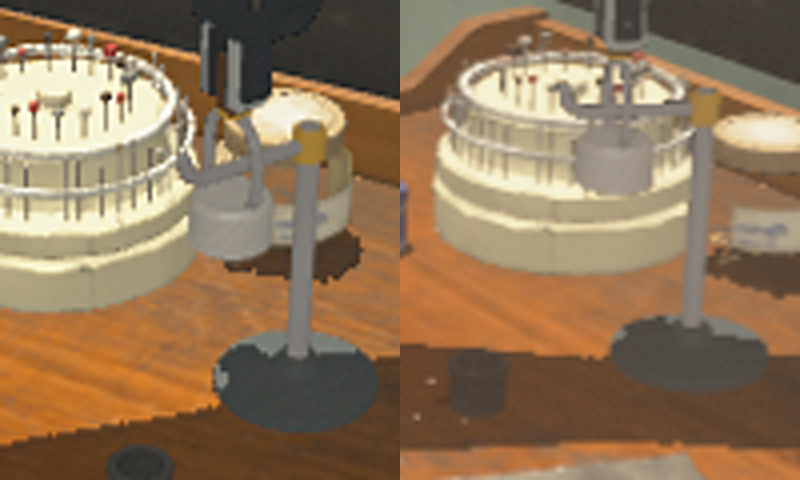

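Both views show the arm passing through the loop. I'll lower slowly and watch the force.

```bash
python3 -m creep '[[[0,0,0.1],[0,0,0],0],[[0,0,0.25],[0,0,0],0],[[0,0,0.4],[0,0,0],0],[[0,0,0.52],[0,0,0],0],[[0,0,0.62],[0,0,0],0],[[0,0,0.68],[0,0,0],0],[[0,0,0.72],[0,0,0],0],[[0,0,0.75],[0,0,0],0],[[0,0,0.75],[0,0,0],0],[[0,0,0.75],[0,0,0],0]]'
```

```text
t: 7.4
ee_pos: [0.6678, 0.0434, 0.1661]
orientation: [-0.082, 3.14, 0.0]
ft_force: [0.1, 0.3, 0.1]
grip_width: 0.0129
grasp_force: 58.8
```

```bash
python3 -m creep '[[[0,0,0.03],[0,0,0],0],[[0,0,0.06],[0,0,0],0],[[0,0,0.06],[0,0,0],0],[[0,0,0.06],[0,0,0],0]]'
```

```text
t: 7.8
ee_pos: [0.6679, 0.0434, 0.1644]
orientation: [-0.082, 3.14, 0.0]
ft_force: [-0.9, -0.4, 1.3]
grip_width: 0.0129
grasp_force: 59.2
```

```bash
python3 -m creep '[[[0,0,0.03],[0,0,0],0],[[0,0,0.03],[0,0,0],0],[[0,0,0.03],[0,0,0],0]]'; python3 -m creep '[[[0,0,0.03],[0,0,0],0],[[0,0,0.03],[0,0,0],0],[[0,0,0.03],[0,0,0],0]]'
```

```text
t: 8.1
ee_pos: [0.668, 0.0434, 0.1641]
orientation: [-0.082, 3.139, -0.0]
ft_force: [-1.2, 0.4, 5.6]
grip_width: 0.0129
grasp_force: 59.8
t: 8.4
ee_pos: [0.668, 0.0434, 0.1639]
orientation: [-0.082, 3.139, -0.0]
ft_force: [-3.2, 0.4, 9.3]
grip_width: 0.0123
grasp_force: 60.4
```

The loop is seated with 9 N. I'll ease off a little and open gently.

```bash
python3 -m creep '[[[0,0,-0.05],[0,0,0],0],[[0,0,-0.05],[0,0,0],0.2],[[0,0,-0.05],[0,0,0],0.25],[[0,0,-0.05],[0,0,0],0.3],[[0,0,-0.05],[0,0,0],0.4],[[0,0,-0.05],[0,0,0],0.5],[[0,0,-0.05],[0,0,0],0.5],[[0,0,-0.05],[0,0,0],0.5]]'
python3 -m creep '[[[0,0,-0.1],[0,0,0],0.5],[[0,0,-0.4],[0,0,0],0.5],[[0,0,-0.8],[0,0,0],0.5],[[0,0,-1.3],[0,0,0],0.5],[[0,0,-1.8],[0,0,0],0.5],[[0,0,-2.2],[0,0,0],0.5],[[0,0,-2.5],[0,0,0],0.5],[[0,0,-2.5],[0,0,0],0.5]]'
python3 - <<'E'
from h import *
s=env.state(); print(s['ee_pos'],s['ft_force'])
for n in ('scene','side'):
    a=cv2.imread('pics/scene2.png' if n=='scene' else 'pics/side2.png'); b=env.read_camera(n); cv2.imwrite(f'pics/{n}4.png',b)
o=np.zeros((480,800,3),np.uint8)
for i,(n,x,y) in enumerate((('scene',225,130),('side',250,150))):
    o[:480,400*i:400*i+400]=cv2.resize(cv2.imread(f'pics/{n}4.png')[y:y+120,x:x+100],None,fx=4,fy=4,interpolation=2)
cv2.imwrite('pics/m4.png',o)
E
```

```text
t: 9.2
ee_pos: [0.6677, 0.0434, 0.1638]
orientation: [0.082, -3.14, -0.0]
ft_force: [-0.2, -0.2, -0.2]
grip_width: 0.0427
grasp_force: 0.0
t: 10.0
ee_pos: [0.6685, 0.0433, 0.2408]
orientation: [-0.082, 3.138, -0.0]
ft_force: [0.7, -0.4, 0.2]
grip_width: 0.0425
grasp_force: 0.0
[0.66847284 0.04329484 0.24081835] [ 0.67447815 -0.36822593  0.2363938 ]
```

View pics/m4.png

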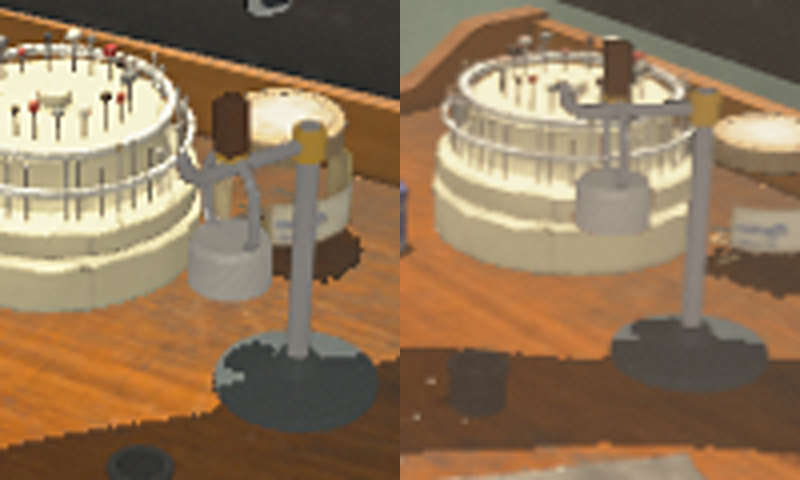

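Both views show the cover hanging by its loop on the level part of the arm, with the gripper clear of it. Next I move back over the tray, turn to its yaw and recheck its pose numerically.

```bash
python3 -m creep '[[[0.6,0.3,0],[0,0,0],0.5],[[1.4,0.6,0],[0,0,0.5],0.7],[[2.2,1.0,0],[0,0,1.2],1],[[3.0,1.5,0],[0,0,1.9],1],[[3.8,2.0,0],[0,0,2.5],1],[[4.6,2.5,0],[0,0,3.0],1],[[5.3,2.9,0],[0,0,3.34],1],[[5.86,3.07,0],[0,0,3.34],1],[[5.86,3.07,0],[0,0,3.34],1],[[5.86,3.07,0],[0,0,3.34],1]]'
python3 - <<'E'
from h import *
s=env.state(); c=cal('wrist'); im=env.read_camera('wrist'); cv2.imwrite('pics/w5.png',im)
h=cv2.cvtColor(im,cv2.COLOR_BGR2HSV); m=((h[...,0]>=12)&(h[...,0]<=24)&(h[...,1]<125)&(h[...,2]>70)).astype(np.uint8)*255
m[:,:200]=0;m[:,360:]=0
m=cv2.morphologyEx(m,cv2.MORPH_CLOSE,np.ones((5,5))); m=cv2.morphologyEx(m,cv2.MORPH_OPEN,np.ones((7,7)))
ct=max(cv2.findContours(m,0,2)[0],key=cv2.contourArea); ct=cv2.convexHull(ct)
rc=cv2.minAreaRect(ct); print('rect',rc)
P=np.array([plane(c,p[0],.02)[:2] for p in ct])*1000
r=cv2.minAreaRect(P.astype(np.float32)); print('world rect mm',r)
r0=R.from_rotvec(s['orientation']).as_matrix(); print(s['ee_pos'],'y az',np.degrees(np.arctan2(r0[1,1],r0[0,1])))
# ball: dark/bright low-sat blob near pocket
q=proj(c,[.488,.126,.024])[0]; print('pocket px',q); x,y=np.int32(q)
k=h[y-14:y+15:2,x-14:x+15:2]; print(k[...,1]); print(k[...,2])
E
```

```text
t: 11.1
ee_pos: [0.4875, 0.1261, 0.2384]
orientation: [0.646, 3.075, -0.0]
ft_force: [-0.6, -0.2, -0.2]
grip_width: 0.0856
grasp_force: 0.0
rect ((276.5, 173.5), (103.0, 57.0), 90.0)
world rect mm ((488.96282958984375, 128.01010131835938), (60.54482650756836, 110.22289276123047), 66.30534362792969)
[0.48747761 0.12612794 0.23839803] y az 66.28425287969146
pocket px [274.74478483 176.29636804]
[[113 114 113  93  99  98 101  96  91  91 107  97  93  92  93]
 [110 111 107  98  91  94  96  95  95  92  92  99 104  91  95]
 [109 106 115 108  93  96  97  92  93  91  92  92  93  98  97]
 [111 111 113 109 105  94  97  94  92  95  94  92  94  95  95]
 [115 109 114 117 114  75  68  77  93  95  93  92  94  95  97]
 [106 107 112 114  57  38  20  23  19  90  94  91  93  93  93]
 [108 111 109  61  40  33  26  18  20  22  95  92  92  93 100]
 [112 114 117  43  39  37  40  15  18  22  92  91  93  94  92]
 [106 106 113  45  42  34  36  21  18  20  85  90  90  91 101]
 [112 114 115  44  44  36  37  41  20  20  93  89  90  96 118]
 [114 118 114 107  46  36  38  43  22  57  92  95  92 101 108]
 [109 113 1
[... 487 characters left out ...]
1 212]
 [138 140 141 142 137 123 181 195 224 233 232 234 230 228 202]
 [137 143 141 145 121 120 178 177 162 208 234 235 232 228 231]
 [132 140 143 121 120 125 159 198 188 159 232 236 232 228 206]
 [132 141 142 120 124 130 128 207 195 176 185 236 232 228 232]
 [132 139 138 119 121 126 128 174 200 179 195 235 232 229 207]
 [137 139 140 117 122 126 123 124 193 169 231 235 232 229 141]
 [137 132 136 133 116 120 122 119 175 166 234 234 233 199 165]
 [141 136 132 138 130 115 110 115 119 235 233 235 235 189 221]
 [139 137 130 132 139 136 132 135 132 234 233 238 160 213 224]
 [136 138 140 130 128 129 132 138 136 135 216 154 227 228 224]
 [139 136 138 139 133 131 129 131 134 134 136 140 133 224 225]]
```

The ball is in the pocket within a few px, and the tray is unmoved and aligned at 66.3°. I'm descending.

```bash
python3 -m creep '[[[0,0,0.6],[0,0,0],1],[[0,0,1.6],[0,0,0],1],[[0,0,2.7],[0,0,0],1],[[0,0,3.8],[0,0,0],1],[[0,0,4.9],[0,0,0],1],[[0,0,5.9],[0,0,0],1],[[0,0,6.7],[0,0,0],1],[[0,0,7.3],[0,0,0],1],[[0,0,7.6],[0,0,0],1],[[0,0,7.6],[0,0,0],1]]'
```

```text
t: 12.15
ee_pos: [0.4867, 0.1259, 0.0094]
orientation: [-0.646, -3.072, 0.001]
ft_force: [-0.6, 0.1, -0.2]
grip_width: 0.0854
grasp_force: 0.0
```

```bash
python3 -m creep '[[[0,0,0.15],[0,0,0],1],[[0,0,0.25],[0,0,0],1],[[0,0,0.25],[0,0,0],0.9],[[0,0,0.25],[0,0,0],0.8],[[0,0,0.25],[0,0,0],0.75],[[0,0,0.25],[0,0,0],0.7]]'
```

```text
t: 12.75
ee_pos: [0.4876, 0.1262, 0.0036]
orientation: [0.646, 3.074, 0.0]
ft_force: [-1.0, -0.2, -0.1]
grip_width: 0.0595
grasp_force: 0.0
```

```bash
python3 -m creep '[[[0,0,0.04],[0,0,0],0.69],[[0,0,0.08],[0,0,0],0.68],[[0,0,0.08],[0,0,0],0.67],[[0,0,0.08],[0,0,0],0.66],[[0,0,0.08],[0,0,0],0.65],[[0,0,0.08],[0,0,0],0.63],[[0,0,0.08],[0,0,0],0.6],[[0,0,0.08],[0,0,0],0.4],[[0,0,0.08],[0,0,0],0],[[0,0,0.08],[0,0,0],0]]'
```

```text
t: 13.75
ee_pos: [0.4875, 0.1262, 0.0013]
orientation: [0.646, 3.074, 0.0]
ft_force: [-2.6, 0.4, 5.2]
grip_width: 0.0547
grasp_force: 62.3
```

```bash
python3 -m creep '[[[0,0,-0.03],[0,0,0],0],[[0,0,-0.1],[0,0,0],0],[[0,0,-0.2],[0,0,0],0],[[0,0,-0.33],[0,0,0],0],[[0,0,-0.48],[0,0,0],0],[[0,0,-0.63],[0,0,0],0],[[0,0,-0.77],[0,0,0],0],[[0,0,-0.88],[0,0,0],0],[[0,0,-0.96],[0,0,0],0],[[0,0,-1.0],[0,0,0],0]]'
cat > chk.py <<'E'
from h import *
s=env.state(); c=cal('wrist'); im=env.read_camera('wrist'); r=R.from_rotvec(s['orientation']).as_matrix()
print(s['t'],s['ee_pos'],'tilt',np.degrees(np.arccos(-r[2,2])),'y az',np.degrees(np.arctan2(r[1,1],r[0,1])))
# tray moves with the tool: underside was at z=0 with TCP 0.0013
T=s['ee_pos']+[0,0,-.0013]; b=T+[0,0,.024]; q=proj(c,b)[0]; rad=np.linalg.norm(proj(c,b+r[:,0]*.008)[0]-q); print('ball px expected',q,'radius',rad)
h=cv2.cvtColor(im,cv2.COLOR_BGR2HSV); x,y=np.int32(q); w=int(2.0*rad)
m=(h[y-w:y+w,x-w:x+w,1]<70).astype(np.uint8); n,l,st,ce=cv2.connectedComponentsWithStats(m); i=1+np.argmax(st[1:,4]); p=ce[i]+[x-w,y-w]; print('blob',st[i],p,'off mm',(plane(c,p,b[2])-b)*1000)
cv2.imwrite(f"pics/chk{s['t']:.1f}.png",im)
E
python3 chk.py
```

```text
t: 14.75
ee_pos: [0.4875, 0.1262, 0.0312]
orientation: [0.646, 3.074, 0.0]
ft_force: [0.2, 0.6, -2.3]
grip_width: 0.0545
grasp_force: 63.5
14.75 [0.48749837 0.12619547 0.03118636] tilt 0.018239043009402395 y az 66.26817555222843
ball px expected [276.35697823 293.19979533] radius 18.891351248923275
blob [   9   20   41   43 1367] [268.29992685 296.94294075] off mm [ 0.2263751  -3.49538372  0.        ]
```

The ball is in its pocket, about 3.5 mm off centre with room to spare, and the tray is level. I'm carrying it smoothly to above the slab.

```bash
python3 -m creep '[[[0,0,-0.1],[0,0,0],0],[[-0.05,-0.05,-0.3],[0,0,0],0],[[-0.15,-0.15,-0.6],[0,0,0],0],[[-0.35,-0.34,-1.0],[0,0,0],0],[[-0.65,-0.63,-1.4],[0,0,0],0],[[-1.05,-1.02,-1.8],[0,0,0],0],[[-1.5,-1.46,-2.2],[0,0,0],0],[[-2.0,-1.95,-2.5],[0,0,0],0],[[-2.5,-2.43,-2.75],[0,0,0],0],[[-3.0,-2.92,-2.9],[0,0,0],0]]' && python3 -m creep '[[[-0.5,-0.49,0],[0,0,0],0],[[-1.0,-0.97,0],[0,0,0],0],[[-1.5,-1.46,0],[0,0,0],0],[[-2.0,-1.95,0],[0,0,0],0],[[-2.5,-2.43,0],[0,0,0],0],[[-3.0,-2.92,0],[0,0,0],0],[[-3.4,-3.31,0],[0,0,0],0],[[-3.75,-3.65,0],[0,0,0],0],[[-4.05,-3.94,0],[0,0,0],0],[[-4.3,-4.18,0],[0,0,0],0]]'
python3 chk.py
```

```text
t: 15.8
ee_pos: [0.5357, 0.0078, 0.1199]
orientation: [0.646, 3.072, -0.0]
ft_force: [0.6, -0.4, -2.3]
grip_width: 0.0544
grasp_force: 63.5
t: 16.8
ee_pos: [0.6025, -0.1578, 0.1179]
orientation: [-0.646, -3.074, -0.0]
ft_force: [-0.1, -0.3, -2.3]
grip_width: 0.0542
grasp_force: 63.5
16.8 [ 0.60245021 -0.15782843  0.11791168] tilt 0.008417288051326454 y az 66.2606823935559
ball px expected [276.33519165 293.19999874] radius 18.89071978442972
blob [  12   16   41   42 1364] [270.8973607  292.35117302] off mm [-1.1773846  -1.76765829  0.        ]
```

```bash
python3 -m creep '[[[-0.25,-0.24,0],[0,0,0],0],[[-0.5,-0.49,0],[0,0,0],0],[[-0.75,-0.73,0],[0,0,0],0],[[-0.98,-0.96,0],[0,0,0],0],[[-1.18,-1.15,0],[0,0,0],0],[[-1.35,-1.31,0],[0,0,0],0],[[-1.47,-1.43,0],[0,0,0],0],[[-1.54,-1.5,0],[0,0,0],0],[[-1.57,-1.53,0],[0,0,0],0],[[-1.57,-1.53,0],[0,0,0],0]]' && python3 -m creep '[[[0,0,0],[0,0,0],0],[[0,0,0],[0,0,0],0],[[0,0,0],[0,0,0],0],[[0,0,0],[0,0,0],0],[[0,0,0],[0,0,0],0],[[0,0,0],[0,0,0],0],[[0,0,0],[0,0,0],0],[[0,0,0],[0,0,0],0]]'
python3 chk.py
python3 - <<'E'
from h import *
cd=cal('side'); S=[plane(cd,p,.017) for p in [(257,269),(314,262),(366,326),(273,340)]]; print(np.round(S,3),np.mean(S,0))
# cover still hanging: dark brown grip compared with the picture after release
for n in ('scene','side'):
    a=cv2.imread(f'pics/{n}4.png'); b=env.read_camera(n); c=cal(n); q=np.int32(proj(c,[.668,.043,.14])[0])
    A,B=[i[q[1]-25:q[1]+15,q[0]-15:q[0]+12].astype(int) for i in (a,b)]; print(n,'mean diff at cover',np.abs(A-B).mean())
    # brown grip pixels
    for i in (A,B): print((i.max(2)<90).sum())
E
```

```text
t: 17.85
ee_pos: [0.6268, -0.2178, 0.1179]
orientation: [-0.646, -3.074, -0.0]
ft_force: [0.1, 0.3, -1.5]
grip_width: 0.0546
grasp_force: 63.5
t: 18.65
ee_pos: [0.6268, -0.2179, 0.1179]
orientation: [0.646, 3.074, 0.0]
ft_force: [0.3, 0.0, -2.1]
grip_width: 0.0547
grasp_force: 63.5
18.65 [ 0.62680979 -0.21788911  0.11790944] tilt 0.007725196508839236 y az 66.26803916462039
ball px expected [276.46770139 293.28884901] radius 18.8942914122888
blob [   7   20   41   43 1364] [265.69354839 297.10483871] off mm [-0.16767544 -4.46735463  0.        ]
[[ 0.551 -0.11   0.017]
 [ 0.667 -0.093  0.017]
 [ 0.706 -0.32   0.017]
 [ 0.551 -0.34   0.017]] [ 0.61889152 -0.21585229  0.017     ]
scene mean diff at cover 21.08364197530864
133
87
side mean diff at cover 61.882407407407406
43
843
```

Run:
```python
from h import *
a=cv2.imread('pics/scene4.png'); b=env.read_camera('scene'); c=cal('scene')
for nm,X in (('grip',[.668,.043,.173]),('cup',[.668,.043,.10]),('collar(fixed)',[.716,.044,.155])):
    q=np.int32(proj(c,X)[0]); t=a[q[1]-9:q[1]+10,q[0]-8:q[0]+9]; s=b[q[1]-24:q[1]+25,q[0]-23:q[0]+24]
    r=cv2.matchTemplate(s,t,cv2.TM_CCOEFF_NORMED); _,v,_,l=cv2.minMaxLoc(r); print(nm,v,np.array(l)-15)
```

```text
grip 0.9132835865020752 [0 0]
cup 0.3952620029449463 [-2 -8]
collar(fixed) 0.8450421690940857 [0 0]
```

The cover's grip is exactly where it was released, the tray is still and level over the slab, and the ball is in its pocket. I'm handing in.

```bash
python3 -c "
from plant import env
print(env.close_job())"
```

```text
the job is handed in; nothing more can be done
None
```

I handed the job in at about 19 s, and no verdict came back: the cover hangs by its loop on the hook, and the gripper holds the tray level and still about 10 cm above the middle of the nearer slab, with the ball in its pocket.

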